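# Prove the roller catch of the test block cabinet

### The job

The roller catch of the small cabinet has just been re-adjusted: try it out. Gently push the door, which stands ajar, until the catch snaps and holds it shut, and let go of it so that it stays shut by itself; then pull it back through the catch and leave it standing wide open, well past 60 degrees. Never press or ram the shut door against its buffer with more than about 12 N, and leave the things standing round the cabinet alone.

Things in the scene. Friction and masses are not known exactly. Their poses are not given: they have to be found in the camera images.
- cabinet: small grey steel cabinet, 150 deep (x) x 210 wide (y) x 170 high (z), fixed; origin at the centre of its underside; its own -x is its front, in which the door sits. Roof at z = 170 mm. The hinge line is vertical at own (x, y) = (-75, +91) mm, at the left seen from the front
- door (a joint): door angle about its upright hinge line, rad: 0 about flush with the cabinet's front, grows as it opens towards the robot (clockwise from above), ends at 1.65; the door stays where it is left. The catch was set by hand, so the angle at which the door is truly shut lies anywhere from -0.085 to +0.08: feel for it. If let go before the snap, it springs back a little and is not held
- door_handle (a point): grip point on the handle, an upright round steel bar of 10 mm diameter, 87 to 155 mm high, its axis 35 mm in front of the door's face and 150 mm from the hinge line along the door; the point is on the bar's axis, 137 mm high. 8 mm thick stand-offs run from bar to door at 97 and 145 mm height. Own x points square into the door, y along the door to the hinge, z up
- door_hinge (a point): point on the hinge line of the door, 137 mm high. The door panel is 180 wide, 138 high (17 to 155 mm), 14 thick; its face lies in the hinge line's plane
- oil: bystander: small bottle with dropper cap, 35 mm diameter, 100 high, loose, on the worktop at the right of the cabinet; origin under its centre
- slug: bystander: sawn round steel bar piece, 27 mm diameter, 27 high, loose, at the right of the cabinet; origin under its centre
- anvil: bystander: V-block anvil on a shank, 38 x 38 x 40 mm, loose, at the left of the cabinet; origin under its centre
- hexkey: bystander: bent hexagon key, 36 x 83 x 5 mm, loose, lying on the worktop in front at the right; origin under its centre
- catch (a point): rough place of the roller catch and rubber buffer inside, behind the door's free edge, out of reach. Pushed at the handle, the door resists with up to about 8 N from 0.065 to 0.025 rad before shut, then snaps: the catch draws it on to the buffer and holds it. More push only squeezes the buffer, about 9 N a mm; the buffer may bear 21 N (15 N at the handle). Reopening takes 6 to 8 N

How it is judged:
By the outcome, as a careful person would: the job done as asked, in the order asked, and still so for the second after the job is handed in, with the robot touching nothing.
It also fails if it takes over 54 s, if anything falls off the work surface, if the arm or the gripper's body presses on something with over 40 N, if the wrist force passes 120 N, or if a joint passes its speed limit or range.

### The arm

A 6-joint arm with a two-finger parallel gripper is mounted at the origin on a cart in front of the work surface, level with it; the furniture and walls round the work are solid. World frame = base frame: x ahead of the robot, y to its left, z up, the work surface at z = 0. Lengths are in m, angles in rad, forces in N, time in s.
With the tool pointing down it reaches from about 0.375 to 0.9 m from the base axis. Payload 3.1 kg.
Tool frame: the origin (TCP) lies midway between the tips of the shut fingers; the grasp point (between the pads) lies 19 mm behind it (pinch_z is the distance from the TCP to the grasp point, in m); y points along the fingers, z is the direction in which the jaws open and shut, and the axes are right-handed (so a half turn about y gives the same grasp; the last joint's range is limited). The gripper opens to 87 mm and grips with 3 to 60 N. Pads are 19 mm wide; open, the fingers measure 117 mm over their backs; the gripper's body (75 mm by 190 mm) begins 51 mm behind the grasp point.
Start: joints at [0.955, 0.527, 1.433, -0, 1.181, -0.178], TCP at [0.265, 0.566, 0.191] pointing down, gripper open.
Joint ranges: [-3.08, 3.08], [-0.75, 2.2], [0.22, 2.44], [-1.43, 4.57], [0, 2.65], [-2.85, 2.85]. Speed limits (rad/s): [2.79, 2.79, 3.14, 3.14, 3.14, 3.14].

### API

Orientations are given as a unit quaternion [x, y, z, w].
In Python, from rig import * gives the robot as it stands.
- The arm moves only by the tool drive_tool, never from a script. Its argument "plan" is a list of rows, each a list of 7 numbers: the shift along the tool's x, y, z in mm, then the turn, a rotation vector about the tool's x, y, z in degrees, then the finger opening in mm, from 0 to 87. A call has 1 to 10 rows; each row is the pose to reach, as a shift and turn from the pose commanded when the call began, along the tool's axes at that moment; what a row does not reach only later rows make up. A row lasts 1/10 s, in which the tool goes at most 50 mm and 8.59 degrees, less where a joint would pass 70% of its speed; a pose out of reach is approached as far as the arm can. A call with a gripper value outside its range is refused whole. The fingers move at their own pace and stop on an object; "newtons" is the grip in N (left out, the last holds). Time passes only in rows, so rows that repeat a pose let the fingers close. It gives the time, the measured TCP pose, the force and the opening at its end, in the units of the state.
- get_obs(): the state, without advancing time (a new reading comes with each control period).
- camera(name): name is "side" or "top"; returns the picture (400x640x3 uint8, blue, green, red); there is no depth.
- get_calibration(name): a dict with "fx", "fy", "cx", "cy" (pixels), "D" ([k1, k2, p1, p2, k3] as OpenCV has them; the pictures are not rectified), "origin" and "rotation" of the camera in the world. Camera axes: x right, y down, z forward; pixel columns grow to the right and rows downward; lengths in m; the calibration is good to about 2 mm. A picture is of the moment at which its call begins. get_calibration takes no time and is no camera call.
- hand_in(): hands the job in, once; it reports no verdict.
Trained networks look in the newest picture that a camera, given by its name, has taken for a name from the list of things; names that differ only in an ending like _2 or _b are one class to them, and where a whole thing is asked for, a point or a joint stands for the part that bears it (a point fixed in the world has none). Each returns a list of dicts, best first, with "conf" (0 to 1); they miss things now and then, are a little off and sometimes report something else, mostly with a low value. They report only what shows in the picture. A call takes as long as a camera call.
- spot_in(camera, target): "location" ([column, row] in pixels, amid what is visible of it).
- mark_of(camera, target): "location" ([column, row] in pixels: a listed point, or the origin of a listed thing).
The state is a dict: "time": time; "q": joint angles; "joint_velocities": joint speeds; "joint_torque": joint torques, N m; "position": TCP position; "tool_rot": TCP orientation; "ft_force": force on the tool from outside, world axes, zero at the start; "moment": the same for the moment, N m; "grip_width": finger opening in m.
Only numpy, scipy, OpenCV 4.12 (cv2) and the standard library are available. Lean on these libraries where they do the work, as an engineer would, in place of code of your own. Each camera call takes 0.05 s, during which the arm holds its last target. There are 200 camera calls.

## Working session

There is one attempt and no reset: what is moved stays moved. The work goes in short steps, Python scripts to look and compute and a tool call to move; the robot and the scene stay as the last step left them, time stands still between calls to the robot, and variables do not carry over. Pictures are saved under pics/ and viewed, about 8 in all and at most 12, crops included, and the job is handed in when it is done.

Besides the shell and the picture viewer there is one more tool, called after ">>>" as a command line: name --pt "numbers of a row" for each row, then --argument value for the rest. drive_tool: Moves the arm, as the interface text tells. Its arguments: {"type":"object","properties":{"plan":{"type":"array","items":{"type":"array","items":{"type":"number"}}},"newtons":{"type":"number"}},"required":["plan"]}

```bash
mkdir -p pics; ls; python3 - <<'E'
from rig import *
import cv2,numpy as np
o=get_obs();print(o)
for c in ["side","top"]:
    im=camera(c);cv2.imwrite(f"pics/{c}0.png",im)
    k=get_calibration(c);print(c,k)
    for t in ["door_handle","door_hinge","cabinet","oil","slug","anvil","hexkey"]:
        print(c,t,[(np.round(d["location"],1).tolist(),round(d["conf"],2)) for d in mark_of(c,t)[:3]])
E
```

```text
pics
{'time': 0.0, 'q': array([ 9.54493351e-01,  5.28477651e-01,  1.43387198e+00, -3.91244130e-05,
        1.18138381e+00, -1.78489574e-01]), 'joint_velocities': array([ 0.00051872, -0.00147645,  0.00060373, -0.00066042,  0.00062369,
        0.00091161]), 'joint_torque': array([ 6.26167894e-04, -4.40042889e+01, -1.76592278e+01,  6.34091184e-02,
        5.80260472e-02, -1.54708255e-04]), 'position': array([0.26449388, 0.56541136, 0.18987429]), 'tool_rot': array([ 0.6909356 , -0.15383301,  0.15327075, -0.6895299 ]), 'ft_force': array([-0.5967274 , -0.82505772, -0.33470176]), 'moment': array([-0.04548072,  0.02971884, -0.00505413]), 'grip_width': 0.08739820221078595}
side {'fx': 415.288302909474, 'fy': 415.288302909474, 'cx': 316.02478972028547, 'cy': 196.78991637642298, 'D': array([0.02792079, 0.        , 0.        , 0.        , 0.        ]), 'origin': array([-0.22252677, -0.35108535,  0.53321721]), 'rotation': array([ 0.68740822, -0.50983618,  0.29808756, -0.42270655])}
side door_handle [([282.0, 184.0], 0.67)]
side door_hinge [([280.2, 154.9], 0.56)]
side cabinet [([329.0, 200.1], 0.83)]
side oil [([386.7, 222.0], 0.72)]
side slug [([379.9, 235.0], 0.46)]
side anvil [([274.3, 194.1], 0.53)]
side hexkey [([408.3, 296.8], 0.62)]
top {'fx': 422.98209621219536, 'fy': 422.98209621219536, 'cx': 316.0515295957454, 'cy': 197.9777658419745, 'D': array([0.03702367, 0.        , 0.        , 0.        , 0.        ]), 'origin': array([ 0.45061556, -0.06665301,  1.05018172]), 'rotation': array([-0.69673009,  0.71357891, -0.05045173,  0.05316907])}
top door_handle [([298.1, 224.6], 0.73)]
top door_hinge [([269.4, 159.7], 0.95)]
top cabinet [([318.7, 149.9], 0.67)]
top oil [([388.3, 179.6], 0.51)]
top slug [([386.4, 201.4], 0.58)]
top anvil [([256.4, 152.0], 0.5)]
top hexkey [([425.7, 277.2], 0.6)]
```

```bash
cat > h.py <<'E'
from rig import *
import cv2,numpy as np
from scipy.spatial.transform import Rotation as R
def ray(c,px):
    k=get_calibration(c);K=np.array([[k["fx"],0,k["cx"]],[0,k["fy"],k["cy"]],[0,0,1]])
    u=cv2.undistortPoints(np.array([[px]],float),K,k["D"])[0,0]
    return k["origin"],R.from_quat(k["rotation"]).apply([u[0],u[1],1])
def atz(c,px,z):
    o,d=ray(c,px);return o+d*(z-o[2])/d[2]
def tri(a,b):
    (o1,d1),(o2,d2)=ray("side",a),ray("top",b)
    d1=d1/np.linalg.norm(d1);d2=d2/np.linalg.norm(d2)
    s=np.linalg.lstsq(np.c_[d1,-d2],o2-o1,rcond=None)[0]
    p,q=o1+s[0]*d1,o2+s[1]*d2
    return (p+q)/2,np.linalg.norm(p-q)
def proj(c,P):
    k=get_calibration(c);K=np.array([[k["fx"],0,k["cx"]],[0,k["fy"],k["cy"]],[0,0,1]])
    r=R.from_quat(k["rotation"]).inv();t=-r.apply(k["origin"])
    return cv2.projectPoints(np.atleast_2d(P).astype(float),r.as_rotvec(),t,K,k["D"])[0][:,0]
E
python3 - <<'E'
from h import *
np.set_printoptions(precision=4,suppress=True)
d=dict(handle=([282,184],[298.1,224.6],.137),hinge=([280.2,154.9],[269.4,159.7],.137),cab=([329,200.1],[318.7,149.9],0),oil=([386.7,222],[388.3,179.6],0),slug=([379.9,235],[386.4,201.4],0),anvil=([274.3,194.1],[256.4,152],0),hexkey=([408.3,296.8],[425.7,277.2],0))
for k,(a,b,z) in d.items(): print(k,*tri(a,b),atz("side",a,z),atz("top",b,z))
a=cv2.imread("pics/top0.png")[90:330,180:480];b=cv2.imread("pics/side0.png")[90:330,180:480]
cv2.imwrite("pics/tc.png",cv2.resize(a,None,fx=2.5,fy=2.5,interpolation=3));cv2.imwrite("pics/sc.png",cv2.resize(b,None,fx=2.5,fy=2.5,interpolation=3))
o=get_obs();print(R.from_quat(o["tool_rot"]).as_matrix())
E
```

```text
handle [ 0.5285 -0.0253  0.1386] 0.0015403118121554986 [ 0.5317 -0.0248  0.137 ] [ 0.5283 -0.0246  0.137 ]
hinge [0.6718 0.0355 0.1444] 8.67657827431126e-05 [0.6889 0.0429 0.137 ] [0.6736 0.0364 0.137 ]
cab [ 0.7291 -0.0741  0.002 ] 2.8424988352745065e-05 [ 0.7327 -0.0731  0.    ] [ 0.7296 -0.0741 -0.    ]
oil [ 0.646  -0.2444  0.0095] 0.003094086647653529 [ 0.6607 -0.2411  0.    ] [ 0.6482 -0.2476  0.    ]
slug [ 0.5917 -0.2377  0.0049] 0.0033332418244139063 [ 0.5984 -0.2352  0.    ] [ 0.5929 -0.2402  0.    ]
anvil [ 0.7281  0.0853 -0.0009] 0.0006983130231465895 [0.7264 0.0849 0.    ] [0.728  0.0848 0.    ]
hexkey [ 0.4043 -0.3243 -0.0004] 0.0040055677315286985 [ 0.4029 -0.3225  0.    ] [ 0.4048 -0.3262  0.    ]
[[ 0.9057 -0.      0.424 ]
 [-0.424  -0.      0.9057]
 [-0.     -1.     -0.    ]]
```

View pics/tc.png

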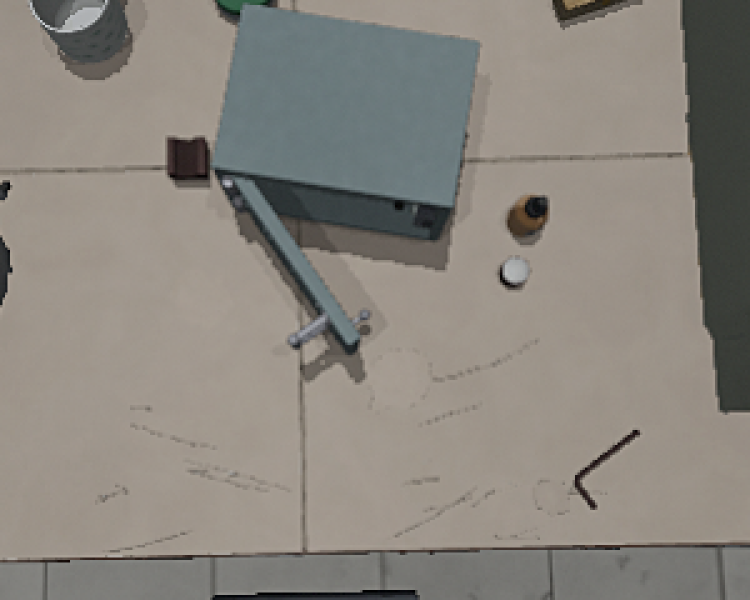

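View pics/sc.png

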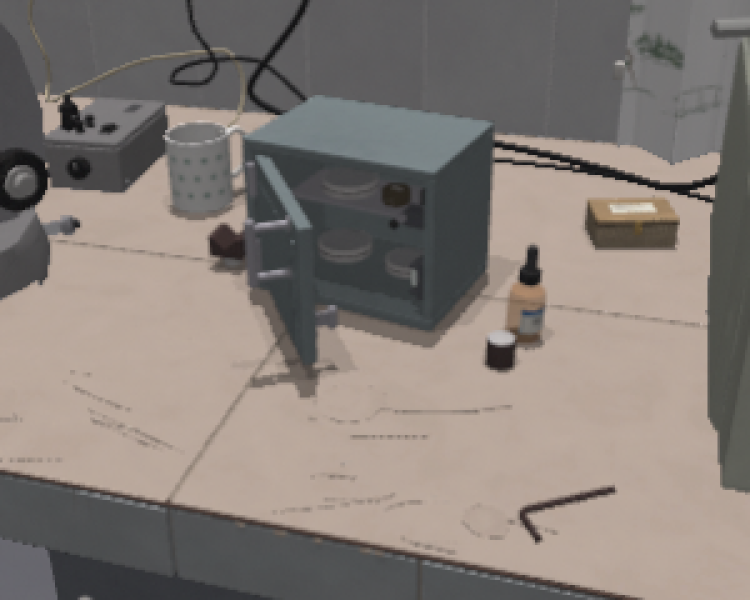

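The top view shows the door about half open. The handle bar is at about (298,226) and the hinge at about (272,162). The anvil is to the left of the hinge, the oil and slug to the right, and the hex key is well in front. I'll fit the cabinet pose from the roof corners, then work out the handle.

```bash
cat > cfg.py <<'E'
from h import *
np.set_printoptions(precision=4,suppress=True)
E
python3 - <<'E'
from cfg import *
from scipy.optimize import least_squares
f=lambda c:np.array(c)/2.5+[180,90]
top=[f(c) for c in [(245,8),(480,42),(450,207),(215,168)]]
own=np.array([[75,105],[75,-105],[-75,-105],[-75,105]])/1000
side=[f(c) for c in [(318,97),(494,124),(434,177),(246,130)]]
rot=lambda a:np.array([[np.cos(a),-np.sin(a)],[np.sin(a),np.cos(a)]])
def res(p,both=0):
    W=np.c_[own@rot(p[2]).T+p[:2],np.full(4,.17)]
    r=proj("top",W)-top
    return np.r_[r.ravel(),(proj("side",W)-side).ravel()]
s=least_squares(res,[.73,-.074,-.15]);print(s.x,s.fun)
p=s.x
hg=p[:2]+rot(p[2])@[-.075,.091];print("hinge",hg)
H=tri([282,184],[298.1,224.6])[0][:2]
for H in [H,atz("top",[298.1,224.6],.137)[:2],atz("top",f([294,340]),.155)[:2]]:
    v=rot(p[2]).T@(H-hg);a=np.arctan2(v[1],v[0]);a0=np.arctan2(-.15,-.035)
    print("r",np.linalg.norm(v),"theta",(a0-a))
for t in ["side","top"]:
    k=get_calibration(t)
E
```

```text
[ 0.7239 -0.0745 -0.1978] [-0.5047 -2.0555  0.7374  0.1868  1.7071  1.1635 -1.547   0.114  -0.3288
 -1.1469  1.0019 -0.7065  0.5037 -1.3404 -1.8498  3.096 ]
hinge [0.6683 0.0295]
r 0.15013340964267602 theta 0.7700970457893435
r 0.150008662811788 theta 0.775352190001912
r 0.1540945473006452 theta 0.7875070441291794
```

```bash
cat >> cfg.py <<'E'
CAB=np.array([.7239,-.0745]);YAW=-.1978;HG=np.array([.6683,.0295])
rot=lambda a:np.array([[np.cos(a),-np.sin(a)],[np.sin(a),np.cos(a)]])
def handle(th): return HG+rot(YAW-th)@[-.035,-.15]
def rel(xy,z=None,yaw=None):
    o=get_obs();M=R.from_quat(o["tool_rot"]).as_matrix()
    P=np.array([*xy,o["position"][2] if z is None else z])
    y0=np.arctan2(M[1,0],M[0,0])
    d=M.T@(P-o["position"])*1000
    print("shift",d.round(1),"turn_y",0 if yaw is None else round(-np.degrees(yaw-y0),1),"pos",o["position"],"yaw",round(y0,3),"t",o["time"],"w",o["grip_width"])
def force():
    o=get_obs();M=R.from_quat(o["tool_rot"]).as_matrix();print("F tool",(M.T@o["ft_force"]).round(2),o["ft_force"])
E
python3 - <<'E'
from cfg import *
for th in (.77,.78,.79):print(handle(th))
rel([.527,-.025],.2,YAW-.78)
E
```

```text
[ 0.5249 -0.0267]
[ 0.5243 -0.0253]
[ 0.5238 -0.0239]
shift [ 487.9   -9.1 -424.2] turn_y 30.9 pos [0.2649 0.566  0.1909] yaw -0.438 t 0.8 w 0.08729785074310555
```

>>> drive_tool --pt "35 -2 -30 0 3 0 87" --pt "70 -4 -60 0 6 0 87" --pt "105 -6 -91 0 9 0 87" --pt "140 -9 -121 0 12 0 87" --pt "175 -9 -152 0 15 0 87" --pt "210 -9 -182 0 18 0 87" --pt "245 -9 -213 0 21 0 87" --pt "280 -9 -243 0 24 0 87" --pt "315 -9 -274 0 27 0 87" --pt "350 -9 -304 0 31 0 87"

```text
time: 1.8
position: [0.4537, 0.1405, 0.2002]
tool_rot: [-0.623, 0.333, -0.333, 0.624]
ft_force: [0.8, 0.4, -0.1]
grip_width: 0.087
```

```bash
python3 -c "
from cfg import *
rel([.526,-.025],.2,YAW-.78);force()"
```

```text
shift [177.8   0.2 -31.9] turn_y -0.2 pos [0.4537 0.1405 0.2002] yaw -0.982 t 1.8 w 0.08701650612984899
F tool [0.1  0.13 0.86] [ 0.7703  0.397  -0.1259]
```

>>> drive_tool --pt "40 0 -7 0 0 0 87" --pt "80 0 -14 0 0 0 87" --pt "120 0 -21 0 0 0 87" --pt "150 0 -28 0 0 0 87" --pt "170 0 -32 0 0 0 87" --pt "178 0 -32 0 0 0 87" --pt "178 0 -32 0 0 0 87"

```text
time: 2.5
position: [0.5264, -0.0238, 0.1999]
tool_rot: [-0.624, 0.333, -0.333, 0.624]
ft_force: [-0.6, 0.7, -0.9]
grip_width: 0.0873
```

```bash
python3 - <<'E'
from cfg import *
ims=[]
for c,(x,y) in dict(side=(282,184),top=(300,224)).items():
    im=camera(c);p=proj(c,[[*get_obs()["position"]]])[0];print(c,p,[(d["location"],d["conf"]) for d in mark_of(c,"door_handle")[:2]])
    ims.append(cv2.resize(im[y-80:y+80,x-80:x+80],(400,400),interpolation=3))
cv2.imwrite("pics/a.png",np.hstack(ims));rel([.526,-.025],.118)
E
```

```text
side [278.2892 158.3404] [([282.2, 182.6], 0.92)]
top [295.3936 223.6513] [([387.6, 178.7], 0.35)]
shift [ 3.1 81.8 -0.9] turn_y 0 pos [ 0.5251 -0.0219  0.1998] yaw -0.977 t 2.7 w 0.08679539517121473
```

View pics/a.png

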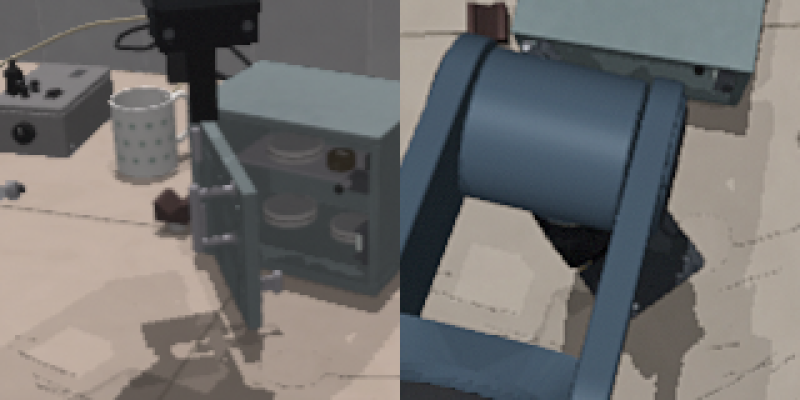

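The side view shows the gripper right above the bar, with the door edge and inner bolt clear of the fingers. I'll go down.

>>> drive_tool --pt "2 20 0 0 0 0 87" --pt "2 45 0 0 0 0 87" --pt "2 70 0 0 0 0 87" --pt "2 81 0 0 0 0 87" --pt "2 81 0 0 0 0 87"

```text
time: 3.2
position: [0.5254, -0.0238, 0.1176]
tool_rot: [0.625, -0.333, 0.331, -0.624]
ft_force: [-0.2, 0.5, -0.1]
grip_width: 0.0869
```

>>> drive_tool --pt "0 0 0 0 0 0 40" --pt "0 0 0 0 0 0 20" --pt "0 0 0 0 0 0 8" --pt "0 0 0 0 0 0 6" --pt "0 0 0 0 0 0 6" --pt "0 0 0 0 0 0 6" --pt "0 0 0 0 0 0 6" --pt "0 0 0 0 0 0 6" --newtons 8

```text
time: 4.0
position: [0.5269, -0.0249, 0.1188]
tool_rot: [0.624, -0.332, 0.332, -0.624]
ft_force: [0.2, 0.2, -0.3]
grip_width: 0.0308
```

```bash
python3 - <<'E'
from cfg import *
rel([.526,-.025],.118);force()
im=camera("side");cv2.imwrite("pics/b.png",cv2.resize(im[110:250,210:360],None,fx=4,fy=4,interpolation=3))
E
```

```text
shift [-0.4  0.8 -0.8] turn_y 0 pos [ 0.5269 -0.0249  0.1188] yaw -0.979 t 4.0 w 0.030792186610557114
F tool [-0.05  0.33  0.3 ] [ 0.2258  0.2106 -0.3346]
```

View pics/b.png

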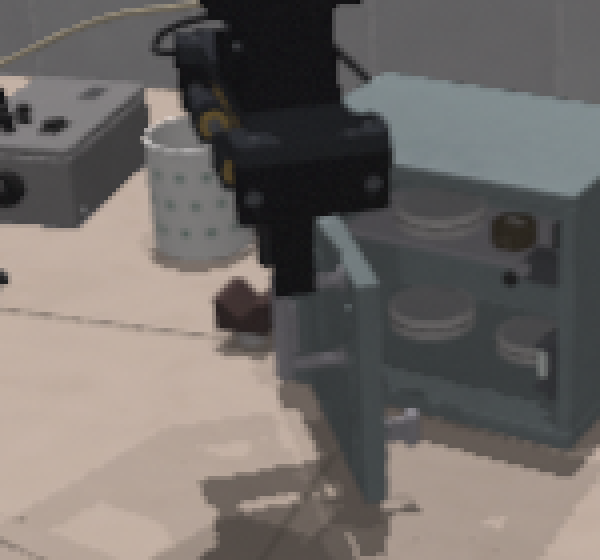

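The fingers straddle the bar and are still closing slowly, at 31 mm. I'll keep closing.

>>> drive_tool --pt "0 0 0 0 0 0 6" --pt "0 0 0 0 0 0 6" --pt "0 0 0 0 0 0 6" --pt "0 0 0 0 0 0 6" --pt "0 0 0 0 0 0 6" --newtons 8

```text
time: 4.55
position: [0.5276, -0.0248, 0.1189]
tool_rot: [-0.624, 0.332, -0.333, 0.624]
ft_force: [1.7, 1.5, -2.6]
grip_width: 0.0077
```

```bash
python3 - <<'E'
from cfg import *
rel(handle(.78),.118);force()
E
```

```text
shift [-1.4  0.9 -3. ] turn_y 0 pos [ 0.5276 -0.0248  0.1189] yaw -0.979 t 4.55 w 0.0077207583928248155
F tool [-0.29  2.58  2.25] [ 1.705   1.4972 -2.5801]
```

>>> drive_tool --pt "0 0 0 0 0 0 6" --pt "0 0 0 0 0 0 6" --newtons 20

```text
time: 4.75
position: [0.5276, -0.0248, 0.1189]
tool_rot: [-0.624, 0.332, -0.333, 0.624]
ft_force: [3.0, 1.6, -2.2]
grip_width: 0.0066
```

```bash
python3 - <<'E'
from cfg import *
rel(handle(.78),.118);force()
ims=[]
for c,(x,y) in dict(side=(282,184),top=(300,224)).items():
    im=camera(c);ims.append(cv2.resize(im[y-50:y+50,x-50:x+50],(400,400),interpolation=3))
cv2.imwrite("pics/c.png",np.hstack(ims))
E
```

```text
shift [-1.4  0.9 -2.9] turn_y 0 pos [ 0.5276 -0.0248  0.1189] yaw -0.979 t 4.75 w 0.006616260843780865
F tool [0.38 2.23 3.41] [ 3.0437  1.585  -2.221 ]
```

View pics/c.png

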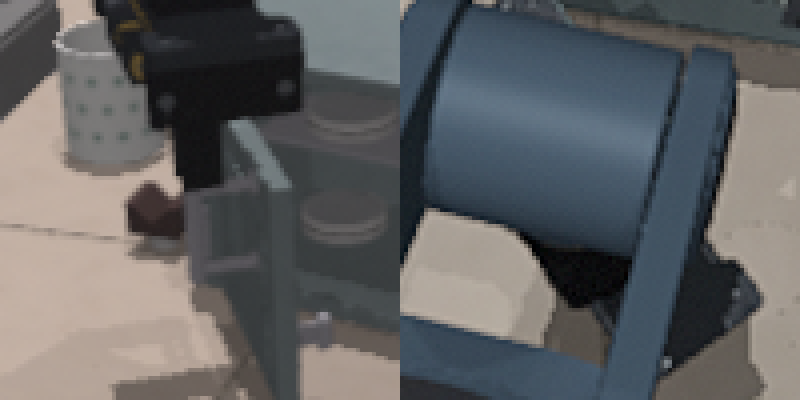

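```bash
python3 - <<'E'
from cfg import *
h=handle(.78)
for z in (.087,.097,.118,.137,.145,.155):print(z,proj("side",[[.5276,-.0248,z],[*h,z]]).round(1).tolist())
for t in ("door_handle","door_hinge"):print([(d["location"],d["conf"]) for d in mark_of("side",t)])
E
```

```text
0.087 [[282.7, 204.9], [282.3, 205.6]]
0.097 [[282.4, 201.0], [282.1, 201.7]]
0.118 [[281.8, 192.6], [281.5, 193.2]]
0.137 [[281.3, 184.8], [281.0, 185.5]]
0.145 [[281.1, 181.5], [280.7, 182.1]]
0.155 [[280.8, 177.3], [280.5, 178.0]]
[([281.4, 185.5], 0.85)]
[]
```

```bash
python3 - <<'E'
from cfg import *
a=cv2.imread("pics/side0.png");b=camera("side")
f=lambda im:cv2.convertScaleAbs(cv2.resize(im[150:214,250:314],(400,400),interpolation=0),alpha=1.8,beta=20)
cv2.imwrite("pics/d.png",np.hstack([f(a),f(b)]))
print(get_obs()["q"])
E
```

```text
[-0.259   0.4999  1.7473  0.0006  0.8931 -0.8512]
```

View pics/d.png

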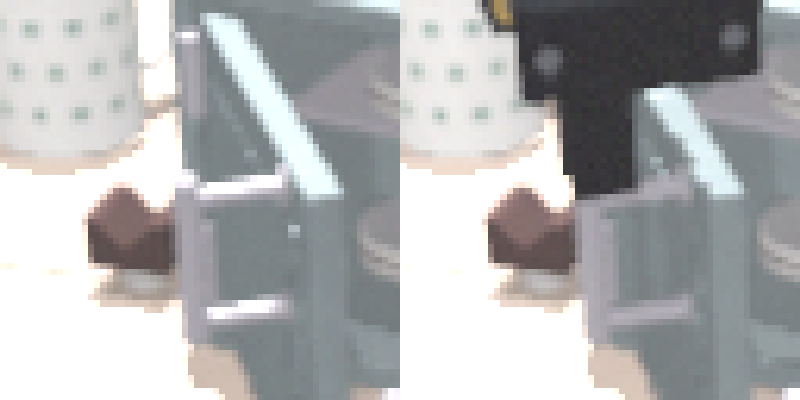

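>>> drive_tool --pt "0 0 0 0 0 0 0" --pt "0 0 0 0 0 0 0" --pt "0 0 0 0 0 0 0" --pt "0 0 0 0 0 0 0" --newtons 20

```text
time: 5.4
position: [0.5275, -0.0249, 0.1189]
tool_rot: [-0.624, 0.332, -0.333, 0.624]
ft_force: [4.6, 1.8, -3.0]
grip_width: 0.0067
```

```bash
python3 - <<'E'
from cfg import *
rel(handle(.78),.118);force()
print(get_obs()["moment"])
im=camera("top");print([(d["location"],d["conf"]) for d in mark_of("top","door_handle")])
E
```

```text
shift [-1.4  0.9 -2.9] turn_y 0 pos [ 0.5275 -0.0249  0.1189] yaw -0.979 t 5.4 w 0.00667328102178947
F tool [1.05 2.98 4.82] [ 4.5858  1.8148 -2.9734]
[ 0.3049 -0.8319  0.002 ]
[([345.2, 171.3], 0.29)]
```

```bash
python3 - <<'E'
from cfg import *
o=get_obs();M=R.from_quat(o["tool_rot"]).as_matrix();p=o["position"]
for L in (.095,.0):
  for w in (-.0375,.0375):
    for s in(-1,1):
      P=p+M@[w,-.07,s*L];print(L,w,s,P,proj("side",P)[0])
for z in (-.015,.0,.015):print(proj("side",p+M@[0,0,z]))
E
```

```text
0.095 -0.0375 -1 [ 0.4277 -0.0467  0.1888] [270.8247 183.9843]
0.095 -0.0375 1 [0.5854 0.0593 0.189 ] [255.2255 149.5228]
0.095 0.0375 -1 [ 0.4695 -0.109   0.1888] [308.7778 178.5305]
0.095 0.0375 1 [ 0.6272 -0.003   0.189 ] [287.1674 145.6266]
0.0 -0.0375 -1 [0.5065 0.0063 0.1889] [262.3067 165.1615]
0.0 -0.0375 1 [0.5065 0.0063 0.1889] [262.3067 165.1615]
0.0 0.0375 -1 [ 0.5484 -0.056   0.1889] [296.9939 160.5888]
0.0 0.0375 1 [ 0.5484 -0.056   0.1889] [296.9939 160.5888]
[[283.2721 195.2092]]
[[281.8162 192.2172]]
[[280.4002 189.3075]]
```

The side picture shows the gripper about 25–35 mm higher than its reported pose, and the measured width of 6.7 mm doesn't fit a 10 mm bar. I'll open, go lower and grip again to see which is right.

>>> drive_tool --pt "0 0 0 0 0 0 30" --pt "0 0 0 0 0 0 30" --pt "0 0 0 0 0 0 30" --pt "0 5 0 0 0 0 30" --pt "0 10 0 0 0 0 30" --pt "0 15 0 0 0 0 30" --newtons 20

```text
time: 6.1
position: [0.5263, -0.0249, 0.1033]
tool_rot: [0.624, -0.333, 0.332, -0.624]
ft_force: [0.6, -0.9, -0.5]
grip_width: 0.0297
```

>>> drive_tool --pt "0 0 0 0 0 0 20" --pt "0 0 0 0 0 0 10" --pt "0 0 0 0 0 0 0" --pt "0 0 0 0 0 0 0" --pt "0 0 0 0 0 0 0" --pt "0 0 0 0 0 0 0" --pt "0 0 0 0 0 0 0" --newtons 20

```text
time: 6.8
position: [0.5277, -0.0249, 0.104]
tool_rot: [-0.624, 0.332, -0.333, 0.624]
ft_force: [2.5, 1.6, -1.7]
grip_width: 0.0092
```

```bash
python3 - <<'E'
from cfg import *
rel(handle(.78),.118);force()
im=camera("side")
cv2.imwrite("pics/e.png",cv2.convertScaleAbs(cv2.resize(im[140:220,240:340],(600,480),interpolation=0),alpha=1.6,beta=20))
E
```

```text
shift [ -1.5 -14.   -3. ] turn_y 0 pos [ 0.5277 -0.0249  0.104 ] yaw -0.979 t 6.8 w 0.00918273944346843
F tool [0.   1.66 2.95] [ 2.4566  1.6451 -1.6538]
```

View pics/e.png

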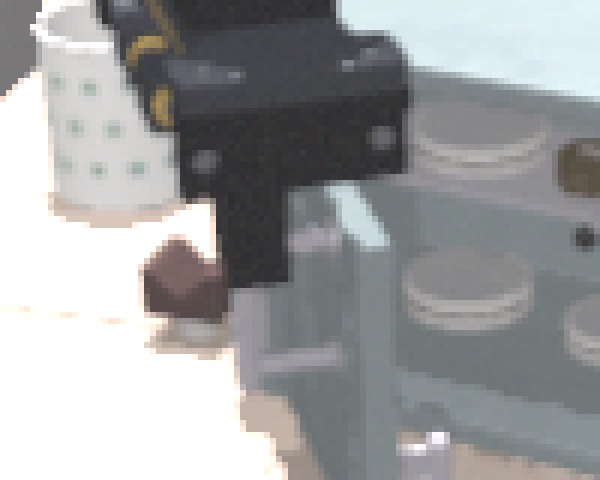

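Lowering by 15 mm brought the tips to row 187 and the width to 9.2 mm. So the picture is right, and the tips really do sit about 26 mm higher than reported. I'll go 12 mm lower and shift 1 mm along z.

>>> drive_tool --pt "0 0 0 0 0 0 25" --pt "0 0 0 0 0 0 25" --pt "0 4 0 0 0 0 25" --pt "0 8 0 0 0 0 25" --pt "0 12 0 0 0 0 25" --pt "0 12 0 0 0 0 20" --newtons 20

```text
time: 7.45
position: [0.5261, -0.0248, 0.091]
tool_rot: [0.624, -0.333, 0.332, -0.624]
ft_force: [0.5, -0.2, -0.8]
grip_width: 0.0224
```

>>> drive_tool --pt "0 0 0 0 0 0 10" --pt "0 0 0 0 0 0 0" --pt "0 0 0 0 0 0 0" --pt "0 0 0 0 0 0 0" --pt "0 0 0 0 0 0 0" --newtons 20

```text
time: 7.95
position: [0.5276, -0.0249, 0.0919]
tool_rot: [-0.624, 0.332, -0.333, 0.624]
ft_force: [1.6, 0.9, -3.0]
grip_width: 0.0094
```

```bash
python3 - <<'E'
from cfg import *
rel(handle(.78),.118);force();print(get_obs()["moment"])
E
```

```text
shift [ -1.4 -26.1  -2.9] turn_y 0 pos [ 0.5276 -0.0249  0.0919] yaw -0.979 t 7.95 w 0.00937642176615973
F tool [0.12 2.99 1.83] [ 1.5885  0.9232 -2.9897]
[ 0.1185 -0.3175 -0.0017]
```

```bash
cat >> cfg.py <<'E'
HG=np.array([.6705,.0315])
def theta(p=None):
    p=get_obs()["position"][:2] if p is None else p
    v=rot(YAW).T@(p-HG);return np.arctan2(-.15,-.035)-np.arctan2(v[1],v[0])-(2*np.pi if v[1]>0 else 0)
def arc(dths):
    o=get_obs();M=R.from_quat(o["tool_rot"]).as_matrix();p=o["position"]
    print("theta",theta().round(4),"r",np.linalg.norm(p[:2]-HG).round(4),"t",o["time"],"w",o["grip_width"].round(4));force()
    for d in dths:
        q=HG+rot(-d)@(p[:2]-HG);s=M.T@(np.r_[q,p[2]]-p)*1000
        print([round(s[0],1),0,round(s[2],1),0,round(np.degrees(d),1),0])
E
python3 - <<'E'
from cfg import *
arc([-.05,-.1,-.15,-.2,-.25,-.3,-.35,-.4,-.45,-.5])
E
```

```text
Traceback (most recent call last):
  File "cfg.py", line 20, in arc
    print("theta",theta().round(4),"r",np.linalg.norm(p[:2]-HG).round(4),"t",o["time"],"w",o["grip_width"].round(4));force()
                                                                                           ^^^^^^^^^^^^^^^^^^^^^
AttributeError: 'float' object has no attribute 'round'
```

```bash
sed -i 's/o\["grip_width"\].round(4)/round(o["grip_width"],4)/' cfg.py
python3 - <<'E'
from cfg import *
arc([-.05,-.1,-.15,-.2,-.25,-.3,-.35,-.4,-.45,-.5])
E
```

```text
theta 0.7681 r 0.1536 t 7.95 w 0.0094
F tool [0.12 2.99 1.83] [ 1.5885  0.9232 -2.9897]
[np.float64(7.5), 0, np.float64(-1.5), 0, np.float64(-2.9), 0]
[np.float64(15.1), 0, np.float64(-2.5), 0, np.float64(-5.7), 0]
[np.float64(22.8), 0, np.float64(-3.2), 0, np.float64(-8.6), 0]
[np.float64(30.5), 0, np.float64(-3.6), 0, np.float64(-11.5), 0]
[np.float64(38.2), 0, np.float64(-3.5), 0, np.float64(-14.3), 0]
[np.float64(45.8), 0, np.float64(-3.0), 0, np.float64(-17.2), 0]
[np.float64(53.5), 0, np.float64(-2.2), 0, np.float64(-20.1), 0]
[np.float64(61.0), 0, np.float64(-1.0), 0, np.float64(-22.9), 0]
[np.float64(68.6), 0, np.float64(0.6), 0, np.float64(-25.8), 0]
[np.float64(76.0), 0, np.float64(2.6), 0, np.float64(-28.6), 0]
```

>>> drive_tool --pt "7.5 0 -1.5 0 -2.9 0 0" --pt "15 0 -2.5 0 -5.7 0 0" --pt "22.8 0 -3.2 0 -8.6 0 0" --pt "30.5 0 -3.6 0 -11.5 0 0"

```text
time: 8.35
position: [0.5418, -0.0521, 0.0919]
tool_rot: [-0.654, 0.267, -0.268, 0.655]
ft_force: [3.2, 2.3, -2.4]
grip_width: 0.009
```

```bash
python3 - <<'E'
from cfg import *
arc([-.05,-.1,-.15,-.2,-.25,-.3,-.35])
E
```

```text
theta 0.5678 r 0.1534 t 8.35 w 0.009
F tool [0.69 2.43 3.84] [ 3.1866  2.2566 -2.4188]
[np.float64(7.5), 0, np.float64(-1.5), 0, np.float64(-2.9), 0]
[np.float64(15.1), 0, np.float64(-2.6), 0, np.float64(-5.7), 0]
[np.float64(22.8), 0, np.float64(-3.3), 0, np.float64(-8.6), 0]
[np.float64(30.4), 0, np.float64(-3.6), 0, np.float64(-11.5), 0]
[np.float64(38.1), 0, np.float64(-3.6), 0, np.float64(-14.3), 0]
[np.float64(45.7), 0, np.float64(-3.1), 0, np.float64(-17.2), 0]
[np.float64(53.4), 0, np.float64(-2.3), 0, np.float64(-20.1), 0]
```

>>> drive_tool --pt "7.5 0 -1 0 -2.9 0 0" --pt "15 0 -1.8 0 -5.7 0 0" --pt "22.8 0 -2.3 0 -8.6 0 0" --pt "30.4 0 -2.6 0 -11.5 0 0" --pt "38.1 0 -2.6 0 -14.3 0 0" --pt "45.7 0 -2.1 0 -17.2 0 0"

```text
time: 8.95
position: [0.5719, -0.0856, 0.0919]
tool_rot: [-0.687, 0.167, -0.166, 0.687]
ft_force: [0.8, 1.2, -0.3]
grip_width: 0.0091
```

```bash
python3 - <<'E'
from cfg import *
arc([-.02,-.04,-.06,-.08,-.1])
im=camera("side")
cv2.imwrite("pics/f.png",cv2.convertScaleAbs(cv2.resize(im[120:240,240:390],(750,600),interpolation=0),alpha=1.6,beta=20))
E
```

```text
theta 0.2727 r 0.1531 t 8.95 w 0.0091
F tool [0.18 0.29 1.47] [ 0.8331  1.2215 -0.2888]
[np.float64(3.0), 0, np.float64(-0.6), 0, np.float64(-1.1), 0]
[np.float64(6.0), 0, np.float64(-1.2), 0, np.float64(-2.3), 0]
[np.float64(9.0), 0, np.float64(-1.8), 0, np.float64(-3.4), 0]
[np.float64(12.0), 0, np.float64(-2.2), 0, np.float64(-4.6), 0]
[np.float64(15.1), 0, np.float64(-2.6), 0, np.float64(-5.7), 0]
```

View pics/f.png

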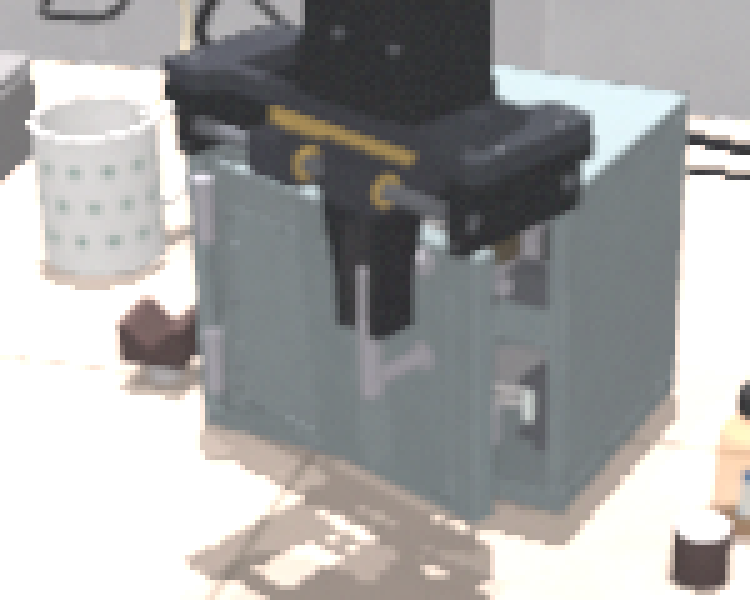

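```bash
python3 - <<'E'
from cfg import *
o=get_obs();M=R.from_quat(o["tool_rot"]).as_matrix();p=o["position"]
print("TCP",proj("side",p))
for z in (.087,.155):
  for dx in (-.01,0,.01): print(z,dx,proj("side",[*(p+M@[dx,0,0])[:2],z]))
for w in (-.0375,.0375):
    for s in(-.095,.095): print(w,s,proj("side",p+M@[w,-.07,s]))
print([(d["location"],d["conf"]) for d in mark_of("side","door_handle")])
E
```

```text
TCP [[315.2292 197.1774]]
0.087 -0.01 [[312.1709 200.6061]]
0.087 0 [[315.2768 199.081 ]]
0.087 0.01 [[318.3423 197.5756]]
0.155 -0.01 [[311.3802 173.3308]]
0.155 0 [[314.5987 171.9373]]
0.155 0.01 [[317.774  170.5624]]
-0.0375 -0.095 [[334.7916 187.6767]]
-0.0375 0.095 [[273.5983 162.7388]]
0.0375 -0.095 [[358.7988 175.938 ]]
0.0375 0.095 [[297.5749 153.5787]]
[([315.8, 179.0], 0.91)]
```

The view shows the bar held between the fingers, about 5 mm in front of the pads' middle, with the tips near row 187. The door is about 0.27 rad open. I'll keep closing in small steps and watch the tool-x force.

>>> drive_tool --pt "3 0 -0.4 0 -1.1 0 0" --pt "6 0 -0.8 0 -2.3 0 0" --pt "9 0 -1.2 0 -3.4 0 0" --pt "12 0 -1.6 0 -4.6 0 0"

```text
time: 9.45
position: [0.5816, -0.093, 0.0919]
tool_rot: [0.694, -0.139, 0.139, -0.693]
ft_force: [-0.6, 0.0, 0.2]
grip_width: 0.009
```

```bash
python3 - <<'E'
from cfg import *
arc([-.01,-.02])
E
```

```text
theta 0.193 r 0.153 t 9.45 w 0.009
F tool [-0.59 -0.16 -0.23] [-0.6325  0.0155  0.1604]
[np.float64(1.5), 0, np.float64(-0.3), 0, np.float64(-0.6), 0]
[np.float64(3.0), 0, np.float64(-0.7), 0, np.float64(-1.1), 0]
```

>>> drive_tool --pt "1.5 0 -0.3 0 -0.6 0 0" --pt "3 0 -0.6 0 -1.1 0 0" --pt "3 0 -0.6 0 -1.1 0 0"

```text
time: 9.75
position: [0.5845, -0.095, 0.0919]
tool_rot: [0.695, -0.133, 0.133, -0.694]
ft_force: [-1.5, -2.5, 0.2]
grip_width: 0.0088
```

>>> drive_tool --pt "1.5 0 -0.3 0 -0.6 0 0" --pt "3 0 -0.6 0 -1.1 0 0" --pt "3 0 -0.6 0 -1.1 0 0"

```text
time: 10.05
position: [0.5871, -0.0967, 0.0919]
tool_rot: [0.696, -0.126, 0.126, -0.695]
ft_force: [-2.5, -3.5, 1.7]
grip_width: 0.0093
```

>>> drive_tool --pt "1.5 0 -0.3 0 -0.6 0 0" --pt "3 0 -0.6 0 -1.1 0 0" --pt "3 0 -0.6 0 -1.1 0 0"

```text
time: 10.35
position: [0.5897, -0.0983, 0.0919]
tool_rot: [0.697, -0.119, 0.119, -0.697]
ft_force: [-3.2, -3.9, 1.3]
grip_width: 0.0094
```

```bash
python3 - <<'E'
from cfg import *
arc([-.01,-.02])
E
```

```text
theta 0.1294 r 0.1529 t 10.35 w 0.0094
F tool [-1.76 -1.28 -4.73] [-3.2362 -3.8754  1.2851]
[np.float64(1.5), 0, np.float64(-0.3), 0, np.float64(-0.6), 0]
[np.float64(3.0), 0, np.float64(-0.6), 0, np.float64(-1.1), 0]
```

>>> drive_tool --pt "1 0 -0.8 0 -0.4 0 0" --pt "2 0 -1.6 0 -0.8 0 0" --pt "2 0 -1.6 0 -0.8 0 0"

```text
time: 10.65
position: [0.5916, -0.0994, 0.0919]
tool_rot: [-0.697, 0.114, -0.115, 0.698]
ft_force: [-0.6, -0.6, 1.8]
grip_width: 0.0094
```

>>> drive_tool --pt "1 0 -0.3 0 -0.4 0 0" --pt "2 0 -0.6 0 -0.8 0 0" --pt "2 0 -0.6 0 -0.8 0 0"

```text
time: 10.95
position: [0.5918, -0.0996, 0.0918]
tool_rot: [-0.698, 0.111, -0.109, 0.699]
ft_force: [-1.9, 4.1, 5.6]
grip_width: 0.0093
```

```bash
python3 - <<'E'
from cfg import *
arc([-.01,-.02])
E
```

```text
theta 0.1134 r 0.1529 t 10.95 w 0.0093
F tool [-3.1  -5.55  3.28] [-1.933   4.059   5.5609]
[np.float64(1.5), 0, np.float64(-0.3), 0, np.float64(-0.6), 0]
[np.float64(3.0), 0, np.float64(-0.7), 0, np.float64(-1.1), 0]
```

The arm has stalled with an upward force, possibly the gripper body on the roof edge. I'll check the moment, then raise and regrip with the bar centred on the pads.

>>> drive_tool --pt "-1 0 0.5 0 0 0 25" --pt "-2 0 0.5 0 0 0 25" --pt "-2 -3 0.5 0 0 0 25" --pt "-4 -8 0.5 0 0 0 25" --pt "-6 -13 0.5 0 0 0 25" --pt "-6 -13 0.5 0 0 0 25"

```text
time: 11.55
position: [0.5876, -0.099, 0.1059]
tool_rot: [0.699, -0.109, 0.111, -0.698]
ft_force: [-0.5, -0.1, 0.3]
grip_width: 0.0252
```

```bash
python3 - <<'E'
from cfg import *
arc([-.01])
a=[]
for c in("side","top"):
  im=camera(c)
  for t in("door_handle",):print(c,[(d["location"],d["conf"]) for d in mark_of(c,t)])
  a.append(im)
o=get_obs();print(o["position"],proj("side",o["position"]))
s=a[0][120:240,260:380];t=a[1][110:270,240:400]
f=lambda im:cv2.convertScaleAbs(cv2.resize(im,(400,400),interpolation=0),alpha=1.6,beta=20)
cv2.imwrite("pics/g.png",np.hstack([f(s),f(t)]))
E
```

```text
theta 0.1387 r 0.1546 t 11.55 w 0.0252
F tool [-0.42 -0.27 -0.19] [-0.4589 -0.0514  0.2741]
[np.float64(1.5), 0, np.float64(-0.4), 0, np.float64(-0.6), 0]
side [([322.4, 179.2], 0.56)]
top []
[ 0.5871 -0.0988  0.1049] [[321.9475 190.0988]]
```

View pics/g.png

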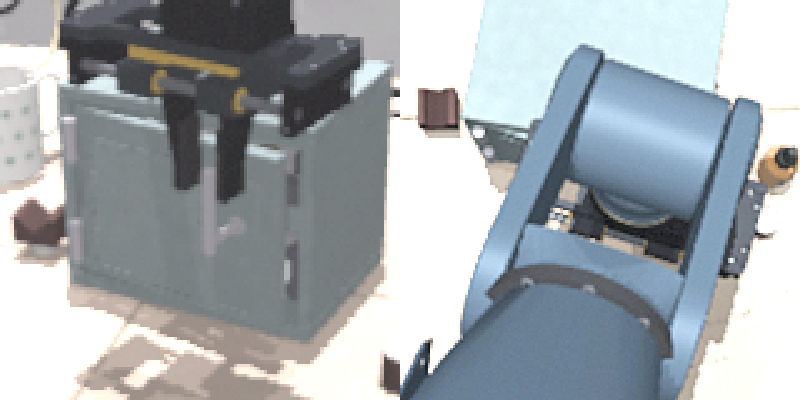

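Both fingers straddle the bar, with about 24 mm of overlap, and the bar is now centred. I'll regrip and continue.

>>> drive_tool --pt "0 0 0 0 0 0 10" --pt "0 0 0 0 0 0 0" --pt "0 0 0 0 0 0 0" --pt "0 0 0 0 0 0 0" --pt "0 0 0 0 0 0 0" --newtons 25

```text
time: 12.25
position: [0.5874, -0.0981, 0.1047]
tool_rot: [-0.698, 0.11, -0.11, 0.699]
ft_force: [1.7, 3.5, -1.0]
grip_width: 0.0086
```

```bash
python3 - <<'E'
from cfg import *
arc([-.01,-.02]);o=get_obs();print(o["position"],o["moment"])
E
```

```text
theta 0.1433 r 0.154 t 12.25 w 0.0086
F tool [0.5  0.97 3.89] [ 1.6743  3.5431 -0.9673]
[np.float64(1.5), 0, np.float64(-0.4), 0, np.float64(-0.6), 0]
[np.float64(3.0), 0, np.float64(-0.8), 0, np.float64(-1.1), 0]
[ 0.5874 -0.0981  0.1047] [ 0.5677 -0.2864 -0.0078]
```

>>> drive_tool --pt "0.8 0 0.4 0 -0.2 0 0" --pt "1.6 0 0.4 0 -0.5 0 0" --pt "1.6 0 0.4 0 -0.5 0 0"

```text
time: 12.55
position: [0.5875, -0.0982, 0.1047]
tool_rot: [-0.699, 0.108, -0.106, 0.699]
ft_force: [-3.4, 2.7, 1.7]
grip_width: 0.0093
```

>>> drive_tool --pt "0.8 0 -0.2 0 -0.2 0 0" --pt "1.6 0 -0.4 0 -0.5 0 0" --pt "1.6 0 -0.4 0 -0.5 0 0"

```text
time: 12.85
position: [0.5877, -0.0984, 0.1046]
tool_rot: [-0.699, 0.106, -0.102, 0.7]
ft_force: [-5.1, 5.4, 3.9]
grip_width: 0.0088
```

>>> drive_tool --pt "0.8 0 -0.2 0 -0.2 0 0" --pt "1.6 0 -0.4 0 -0.5 0 0" --pt "1.6 0 -0.4 0 -0.5 0 0"

```text
time: 13.15
position: [0.5887, -0.099, 0.1046]
tool_rot: [-0.699, 0.103, -0.098, 0.701]
ft_force: [-5.3, 5.1, 3.8]
grip_width: 0.009
```

```bash
python3 - <<'E'
from cfg import *
arc([-.01,-.02]);o=get_obs();print(o["position"],o["moment"])
E
```

```text
theta 0.1328 r 0.154 t 13.15 w 0.009
F tool [-6.55 -3.78  3.43] [-5.291   5.1254  3.8257]
[np.float64(1.5), 0, np.float64(-0.4), 0, np.float64(-0.6), 0]
[np.float64(3.0), 0, np.float64(-0.8), 0, np.float64(-1.1), 0]
[ 0.5887 -0.099   0.1046] [0.9461 0.8383 0.0065]
```

Resistance is building like the catch, about 6.5 N and moving. The arm is compliant, so I'll carry on in small steps.

>>> drive_tool --pt "0.6 0 -0.2 0 -0.2 0 0" --pt "1.2 0 -0.3 0 -0.4 0 0" --pt "1.2 0 -0.3 0 -0.4 0 0"

```text
time: 13.45
position: [0.5907, -0.1002, 0.1047]
tool_rot: [-0.7, 0.1, -0.097, 0.701]
ft_force: [-3.2, 3.5, 2.5]
grip_width: 0.009
```

```bash
python3 - <<'E'
from cfg import *
arc([-.01,-.02]);o=get_obs();print(o["position"],o["moment"])
E
```

```text
theta 0.1178 r 0.154 t 13.45 w 0.009
F tool [-4.08 -2.47  2.5 ] [-3.228   3.5265  2.4888]
[np.float64(1.5), 0, np.float64(-0.4), 0, np.float64(-0.6), 0]
[np.float64(3.0), 0, np.float64(-0.8), 0, np.float64(-1.1), 0]
[ 0.5907 -0.1002  0.1047] [ 0.7429  0.5614 -0.0589]
```

>>> drive_tool --pt "0.6 0 -0.2 0 -0.2 0 0" --pt "1.2 0 -0.3 0 -0.4 0 0" --pt "1.2 0 -0.3 0 -0.4 0 0"

```text
time: 13.75
position: [0.5959, -0.103, 0.1048]
tool_rot: [0.701, -0.094, 0.097, -0.7]
ft_force: [3.4, 0.9, -4.7]
grip_width: 0.009
```

```bash
python3 - <<'E'
from cfg import *
arc([-.01]);o=get_obs();print(o["position"],o["moment"])
E
```

```text
theta 0.0795 r 0.1538 t 13.75 w 0.009
F tool [3.01 4.7  1.77] [ 3.3978  0.8898 -4.6849]
[np.float64(1.5), 0, np.float64(-0.4), 0, np.float64(-0.6), 0]
[ 0.5959 -0.103   0.1048] [ 0.0435 -0.6299  0.0449]
```

Snapped: a 6 mm jump, and the force now reverses to a pull inward. I'll follow by 1 mm, then let go and back off to see whether it holds.

>>> drive_tool --pt "0.6 0 -0.2 0 -0.2 0 0" --pt "1.2 0 -0.3 0 -0.4 0 0" --pt "1.2 0 -0.3 0 -0.4 0 0"

```text
time: 14.05
position: [0.5963, -0.1033, 0.1048]
tool_rot: [0.701, -0.092, 0.094, -0.701]
ft_force: [5.1, 0.2, -6.0]
grip_width: 0.0091
```

```bash
python3 - <<'E'
from cfg import *
arc([-.01]);o=get_obs();print(o["position"],o["moment"])
E
```

```text
theta 0.076 r 0.1539 t 14.05 w 0.0091
F tool [4.8  6.02 1.56] [ 5.0534  0.2376 -6.0057]
[np.float64(1.5), 0, np.float64(-0.4), 0, np.float64(-0.6), 0]
[ 0.5963 -0.1033  0.1048] [-0.0691 -0.9211  0.0556]
```

>>> drive_tool --pt "0.6 0 -0.2 0 -0.2 0 0" --pt "1.2 0 -0.3 0 -0.3 0 0" --pt "1.2 0 -0.3 0 -0.3 0 0"

```text
time: 14.35
position: [0.5963, -0.1033, 0.1048]
tool_rot: [0.701, -0.091, 0.092, -0.701]
ft_force: [4.7, -0.5, -5.6]
grip_width: 0.009
```

```bash
python3 - <<'E'
from cfg import *
arc([-.01]);o=get_obs();print(o["position"],o["moment"])
E
```

```text
theta 0.0764 r 0.1539 t 14.35 w 0.009
F tool [4.67 5.62 0.77] [ 4.7109 -0.4583 -5.6191]
[np.float64(1.5), 0, np.float64(-0.4), 0, np.float64(-0.6), 0]
[ 0.5963 -0.1033  0.1048] [-0.0621 -0.8564  0.056 ]
```

>>> drive_tool --pt "0 0 0 0 0 0 30" --pt "0 0 0 0 0 0 30" --pt "0 0 0 0 0 0 30" --pt "0 0 0 0 0 0 30" --pt "-8 0 0 0 0 0 30" --pt "-20 0 0 0 0 0 30" --pt "-35 0 0 0 0 0 30" --pt "-40 0 0 0 0 0 30" --pt "-40 0 0 0 0 0 30" --pt "-40 0 0 0 0 0 30"

```text
time: 15.35
position: [0.5579, -0.093, 0.1051]
tool_rot: [0.701, -0.091, 0.092, -0.701]
ft_force: [0.7, -0.2, -1.1]
grip_width: 0.0299
```

```bash
python3 - <<'E'
from cfg import *
arc([-.01]);o=get_obs();print(o["position"])
im=camera("side");print([(d["location"],d["conf"]) for d in mark_of("side","door_handle")])
for th in (.05,.08,.11,.14):print(th,proj("side",[*handle(th),.137]))
cv2.imwrite("pics/i.png",cv2.convertScaleAbs(cv2.resize(im[110:240,250:400],(750,650),interpolation=0)[:600],alpha=1.6,beta=20))
E
```

```text
theta 0.3082 r 0.1679 t 15.35 w 0.0299
F tool [0.68 1.13 0.  ] [ 0.6596 -0.1733 -1.1287]
[np.float64(1.5), 0, np.float64(-0.8), 0, np.float64(-0.6), 0]
[ 0.5579 -0.093   0.1051]
[([329.8, 175.8], 0.91)]
0.05 [[326.1022 175.3872]]
0.08 [[324.6705 176.012 ]]
0.11 [[323.1874 176.6224]]
0.14 [[321.6543 177.2177]]
```

View pics/i.png

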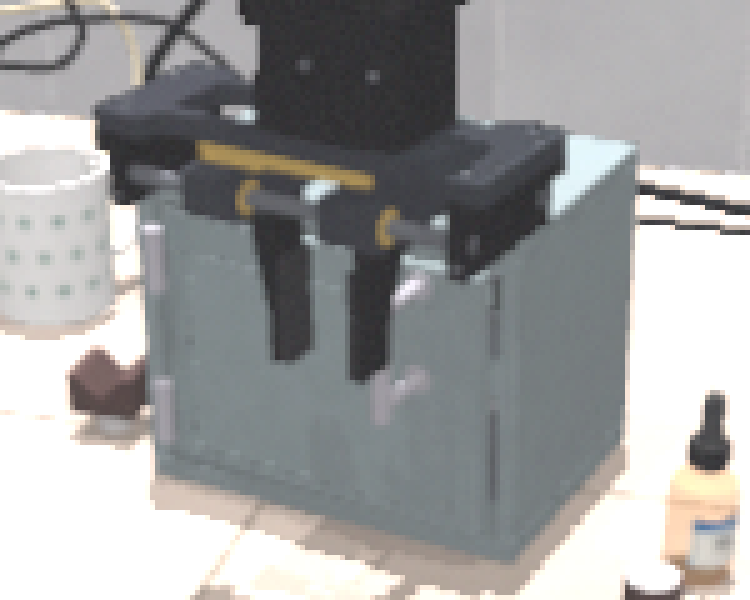

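The door is flush and stays shut with the gripper clear. The bar foot is at about (326,194), with the fingers in front and to the left. I'll go back, regrip and pull.

>>> drive_tool --pt "15 0 0 0 0 0 30" --pt "30 0 0 0 0 0 30" --pt "38 0 0 0 0 0 30" --pt "39 0 0 0 0 0 20" --pt "39 0 0 0 0 0 0" --pt "39 0 0 0 0 0 0" --pt "39 0 0 0 0 0 0" --pt "39 0 0 0 0 0 0" --pt "39 0 0 0 0 0 0" --newtons 35

```text
time: 16.35
position: [0.594, -0.1029, 0.1047]
tool_rot: [0.701, -0.092, 0.091, -0.701]
ft_force: [-1.3, -1.1, -0.4]
grip_width: 0.0085
```

```bash
python3 - <<'E'
from cfg import *
arc([.02,.04,.06,.08,.1]);o=get_obs();print(o["position"],o["moment"])
E
```

```text
theta 0.0905 r 0.1546 t 16.35 w 0.0085
F tool [-0.99  0.35 -1.42] [-1.3166 -1.1174 -0.3503]
[np.float64(-3.0), 0, np.float64(0.8), 0, np.float64(1.1), 0]
[np.float64(-5.9), 0, np.float64(1.7), 0, np.float64(2.3), 0]
[np.float64(-8.9), 0, np.float64(2.6), 0, np.float64(3.4), 0]
[np.float64(-11.8), 0, np.float64(3.6), 0, np.float64(4.6), 0]
[np.float64(-14.7), 0, np.float64(4.7), 0, np.float64(5.7), 0]
[ 0.594  -0.1029  0.1047] [-0.1945  0.2481  0.0288]
```

Gripped. Now pulling through the catch.

>>> drive_tool --pt "-1.5 0 0.3 0 0.6 0 0" --pt "-3 0 0.7 0 1.1 0 0" --pt "-3 0 0.7 0 1.1 0 0"

```text
time: 16.65
position: [0.5934, -0.1024, 0.1047]
tool_rot: [0.701, -0.097, 0.1, -0.7]
ft_force: [2.9, -4.6, -5.9]
grip_width: 0.0083
```

>>> drive_tool --pt "-1.5 0 0.3 0 0.6 0 0" --pt "-3 0 0.7 0 1.1 0 0" --pt "-3 0 0.7 0 1.1 0 0"

```text
time: 16.95
position: [0.5892, -0.0999, 0.1047]
tool_rot: [0.699, -0.105, 0.105, -0.699]
ft_force: [-0.1, -1.6, -1.1]
grip_width: 0.0089
```

>>> drive_tool --pt "-1.5 0 0.4 0 0.6 0 0" --pt "-3 0 0.9 0 1.1 0 0" --pt "-3 0 0.9 0 1.1 0 0"

```text
time: 17.25
position: [0.5846, -0.0972, 0.1046]
tool_rot: [-0.698, 0.113, -0.11, 0.698]
ft_force: [-5.1, -1.3, -0.3]
grip_width: 0.0084
```

```bash
python3 - <<'E'
from cfg import *
arc([.02,.04,.06,.08,.1]);o=get_obs();print(o["position"],o["moment"])
E
```

```text
theta 0.1615 r 0.1547 t 17.25 w 0.0084
F tool [-4.4   0.35 -2.82] [-5.062  -1.3017 -0.3292]
[np.float64(-3.0), 0, np.float64(0.9), 0, np.float64(1.1), 0]
[np.float64(-5.9), 0, np.float64(1.8), 0, np.float64(2.3), 0]
[np.float64(-8.9), 0, np.float64(2.8), 0, np.float64(3.4), 0]
[np.float64(-11.8), 0, np.float64(3.8), 0, np.float64(4.6), 0]
[np.float64(-14.7), 0, np.float64(4.9), 0, np.float64(5.7), 0]
[ 0.5846 -0.0972  0.1046] [-0.2285  0.9351 -0.0075]
```

The catch let go after a pull, and it was held until then. Now I'll swing it open.

```bash
python3 - <<'E'
from cfg import *
arc([.05,.1,.15,.2,.25,.3,.35,.4,.45,.5])
E
```

```text
theta 0.1615 r 0.1547 t 17.25 w 0.0084
F tool [-4.4   0.35 -2.82] [-5.062  -1.3017 -0.3292]
[np.float64(-7.4), 0, np.float64(2.3), 0, np.float64(2.9), 0]
[np.float64(-14.7), 0, np.float64(4.9), 0, np.float64(5.7), 0]
[np.float64(-21.8), 0, np.float64(7.9), 0, np.float64(8.6), 0]
[np.float64(-28.8), 0, np.float64(11.2), 0, np.float64(11.5), 0]
[np.float64(-35.6), 0, np.float64(14.9), 0, np.float64(14.3), 0]
[np.float64(-42.2), 0, np.float64(18.9), 0, np.float64(17.2), 0]
[np.float64(-48.6), 0, np.float64(23.3), 0, np.float64(20.1), 0]
[np.float64(-54.8), 0, np.float64(27.9), 0, np.float64(22.9), 0]
[np.float64(-60.7), 0, np.float64(32.9), 0, np.float64(25.8), 0]
[np.float64(-66.4), 0, np.float64(38.1), 0, np.float64(28.6), 0]
```

>>> drive_tool --pt "-7.4 0 2 0 2.9 0 0" --pt "-14.7 0 4.3 0 5.7 0 0" --pt "-21.8 0 7.2 0 8.6 0 0" --pt "-28.8 0 10.5 0 11.5 0 0" --pt "-35.6 0 14.2 0 14.3 0 0" --pt "-42.2 0 18.2 0 17.2 0 0" --pt "-48.6 0 22.6 0 20.1 0 0" --pt "-54.8 0 27.2 0 22.9 0 0"

```text
time: 18.05
position: [0.5419, -0.0553, 0.1047]
tool_rot: [0.662, -0.249, 0.248, -0.661]
ft_force: [-4.5, -3.6, -0.9]
grip_width: 0.0081
```

```bash
python3 - <<'E'
from cfg import *
arc([.05,.1,.15,.2,.25,.3,.35,.4])
E
```

```text
theta 0.5501 r 0.1551 t 18.05 w 0.0081
F tool [-1.03  0.91 -5.67] [-4.5118 -3.594  -0.8939]
[np.float64(-7.4), 0, np.float64(2.2), 0, np.float64(2.9), 0]
[np.float64(-14.8), 0, np.float64(4.7), 0, np.float64(5.7), 0]
[np.float64(-22.0), 0, np.float64(7.6), 0, np.float64(8.6), 0]
[np.float64(-29.0), 0, np.float64(10.9), 0, np.float64(11.5), 0]
[np.float64(-35.9), 0, np.float64(14.5), 0, np.float64(14.3), 0]
[np.float64(-42.5), 0, np.float64(18.4), 0, np.float64(17.2), 0]
[np.float64(-49.0), 0, np.float64(22.7), 0, np.float64(20.1), 0]
[np.float64(-55.3), 0, np.float64(27.3), 0, np.float64(22.9), 0]
```

>>> drive_tool --pt "-7.4 0 1.2 0 2.9 0 0" --pt "-14.8 0 3.2 0 5.7 0 0" --pt "-22 0 6.1 0 8.6 0 0" --pt "-29 0 9.4 0 11.5 0 0" --pt "-35.9 0 13 0 14.3 0 0" --pt "-42.5 0 16.9 0 17.2 0 0" --pt "-49 0 21.2 0 20.1 0 0" --pt "-55.3 0 25.8 0 22.9 0 0"

```text
time: 18.85
position: [0.5178, 0.0015, 0.1047]
tool_rot: [-0.599, 0.376, -0.375, 0.599]
ft_force: [-1.9, -0.9, -2.4]
grip_width: 0.0086
```

```bash
python3 - <<'E'
from cfg import *
arc([.05,.1,.15,.2,.25,.3,.35,.4,.45])
E
```

```text
theta 0.9496 r 0.1556 t 18.85 w 0.0086
F tool [-0.06  2.45 -2.11] [-1.9295 -0.8649 -2.4487]
[np.float64(-7.5), 0, np.float64(2.2), 0, np.float64(2.9), 0]
[np.float64(-14.8), 0, np.float64(4.7), 0, np.float64(5.7), 0]
[np.float64(-22.0), 0, np.float64(7.6), 0, np.float64(8.6), 0]
[np.float64(-29.1), 0, np.float64(10.9), 0, np.float64(11.5), 0]
[np.float64(-36.0), 0, np.float64(14.5), 0, np.float64(14.3), 0]
[np.float64(-42.7), 0, np.float64(18.4), 0, np.float64(17.2), 0]
[np.float64(-49.2), 0, np.float64(22.7), 0, np.float64(20.1), 0]
[np.float64(-55.5), 0, np.float64(27.3), 0, np.float64(22.9), 0]
[np.float64(-61.5), 0, np.float64(32.2), 0, np.float64(25.8), 0]
```

>>> drive_tool --pt "-7.5 0 1.7 0 2.9 0 0" --pt "-14.8 0 4.2 0 5.7 0 0" --pt "-22 0 7 0 8.6 0 0" --pt "-29.1 0 10.2 0 11.5 0 0" --pt "-36 0 13.8 0 14.3 0 0" --pt "-42.7 0 17.7 0 17.2 0 0" --pt "-49.2 0 22 0 20.1 0 0" --pt "-55.5 0 26.6 0 22.9 0 0" --pt "-61.5 0 31.5 0 25.8 0 0" --pt "-61.5 0 31.5 0 25.8 0 0"

```text
time: 19.85
position: [0.5197, 0.0713, 0.1047]
tool_rot: [-0.501, 0.499, -0.498, 0.501]
ft_force: [-1.8, 0.6, -2.1]
grip_width: 0.0087
```

```bash
python3 - <<'E'
from cfg import *
arc([.05])
E
```

```text
theta -11.1647 r 0.156 t 19.85 w 0.0087
F tool [-0.59  2.11 -1.79] [-1.796   0.5861 -2.1109]
[np.float64(-7.5), 0, np.float64(2.2), 0, np.float64(2.9), 0]
```

>>> drive_tool --pt "0 0 0 0 0 0 50" --pt "0 0 0 0 0 0 50" --pt "0 0 0 0 0 0 50" --pt "0 0 0 0 0 0 50" --pt "0 0 0 0 0 0 50" --pt "0 0 0 0 0 0 50" --pt "0 -20 0 0 0 0 50" --pt "0 -50 0 0 0 0 50" --pt "0 -90 0 0 0 0 50" --pt "0 -110 0 0 0 0 50"

```text
time: 20.85
position: [0.5216, 0.0696, 0.2179]
tool_rot: [-0.5, 0.498, -0.5, 0.502]
ft_force: [0.5, -0.3, -0.9]
grip_width: 0.0499
```

>>> drive_tool --pt "-40 0 0 0 0 0 50" --pt "-80 0 -20 0 0 0 50" --pt "-120 0 -40 0 0 0 50" --pt "-160 0 -60 0 0 0 50" --pt "-200 0 -60 0 0 0 50" --pt "-240 0 -60 0 0 0 50" --pt "-240 0 -60 0 0 0 50"

```text
time: 21.55
position: [0.457, 0.3118, 0.2143]
tool_rot: [0.503, -0.498, 0.497, -0.501]
ft_force: [-2.7, -0.1, 0.3]
grip_width: 0.05
```

```bash
python3 - <<'E'
from cfg import *
ims=[]
for c,z in(("side",.137),("top",.137)):
  im=camera(c)
  for t in("door_handle","door_hinge"):print(c,t,[(d["location"],d["conf"]) for d in mark_of(c,t)])
  for t in("oil","slug","anvil","hexkey"):print(c,t,[(np.round(d["location"],1),d["conf"]) for d in mark_of(c,t)[:1]])
  ims.append(cv2.resize(im[100:300,200:450],(500,400)) if c=="top" else cv2.resize(im[120:320,240:430],(300,316)))
h=max(i.shape[0] for i in ims);ims=[cv2.copyMakeBorder(i,0,h-i.shape[0],0,0,0) for i in ims]
cv2.imwrite("pics/k.png",np.hstack(ims));print(proj("top",[*handle(1.4),.137]),get_obs()["position"],get_obs()["time"])
E
```

```text
side door_handle [([241.4, 182.7], 0.69)]
side door_hinge [([280.4, 156.6], 0.63)]
side oil [(array([385.3, 221.7]), 0.62)]
side slug [(array([378.9, 232.8]), 0.69)]
side anvil []
side hexkey [(array([410. , 296.7]), 0.58)]
top door_handle [([258.9, 229.7], 0.8)]
top door_hinge [([271.3, 160.2], 0.65)]
top oil [(array([386.3, 175.8]), 0.81)]
top slug [(array([385.3, 199.9]), 0.5)]
top anvil [(array([252.9, 150.2]), 0.84)]
top hexkey [(array([425.2, 275.5]), 0.57)]
[[254.1081 228.8306]] [0.4592 0.3093 0.2149] 22.25
```

View pics/k.png

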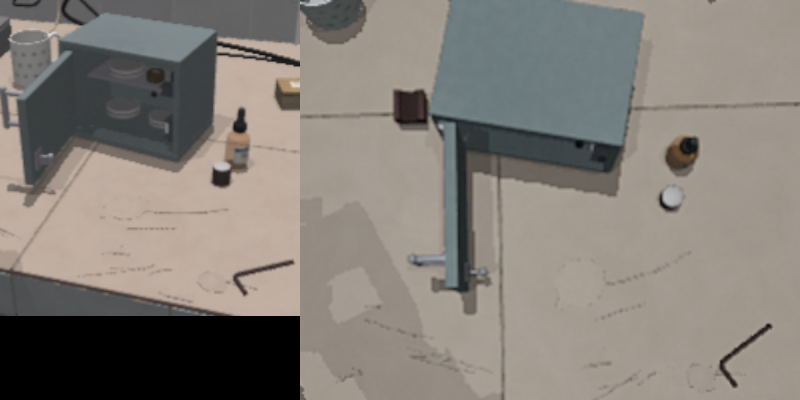

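The door stands about 80° open with the robot clear. The oil, slug, anvil and hex key are where they were, within detector noise.

```bash
python3 -c "
from rig import *
print(hand_in())"
```

```text
the job is handed in; nothing more can be done
None
```

The catch works: the door snapped shut and held by itself, then I pulled it back through the catch and left it about 80° open. I handed the job in at about 22 s of the 54 s allowed.

- **Closing:** the door resisted with about 6.5 N at the handle, then snapped shut with a jump of about 6 mm. The door sits shut at about +0.08 rad by my estimate. The highest push I read at the handle was 6.6 N, against the 12 N limit; forces were read only at the end of each move.
- **Holding:** I opened the fingers and backed 40 mm away for about 0.6 s. The picture then showed the door flush.
- **Reopening:** the catch held against about 5 N of pull inward before it let go. That reading came between steps, so the true peak may have been higher.
- **Final check:** the gripper is well clear, and both views show the door wide open. The oil, slug and hex key were found in both views within about 4 pixels of where they stood at the start. The anvil was found only in the top view, also within about 4 pixels.

**Checks that disagreed:**
- **Finger height:** the pictures showed the fingertips about 25 mm higher than the reported pose. I set the grip height from the picture and the finger width.
- **Bar width:** the grip measured about 9 mm on the 10 mm bar.
- **First push:** my first closing push, at a lower grip, stalled with about 6 N upward. This may have been the gripper body touching the roof edge, so I let go, raised the grip and carried on.

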